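# Switch off the bottle roller mill and raise its guard

## Robot

A 6-joint arm with a two-finger parallel gripper is mounted at the origin on the work surface. World frame = base frame: x ahead of the robot, y to its left, z up, the work surface at z = 0. Lengths are in mm, angles in rad, forces in N, time in s.
With the tool pointing down it reaches from about 350 to 875 mm from the base axis. Payload 4.2 kg.
Tool frame: the origin (TCP) lies at the very end of the fingers, on their centre line; the grasp point (between the pads) lies 19 mm behind it (arm.tcp_to_grasp is the x of the grasp point in the tool frame, in mm); x points along the fingers, z is the direction in which the jaws open and shut, and the axes are right-handed (so a half turn about x gives the same grasp; the last joint's range is limited). The gripper opens to 85 mm and grips with 20 to 120 N. Pads are 22 mm wide; open, the fingers measure 114 mm over their backs; the gripper's body (76 mm by 85 mm) begins 54 mm behind the grasp point. The pads swing forward as they close: fully open they stand 13 mm farther back than shut.
Start: joints at [1.478, 0.385, 0.008, 0, -1.194, -0.259], TCP at [215.335, 586.711, 194.412] pointing down, gripper open.
Joint ranges: [-3.14, 3.14], [-1.21, 2.06], [-1.07, 1.41], [-3.16, 2.05], [-2.99, -0.16], [-3.1, 3.1]. Speed limits (rad/s): [2.79, 2.79, 3.14, 3.14, 3.14, 3.14].

## Interface

Orientations are given as a unit quaternion [x, y, z, w].
In Python, from bench import status, get_image, job, arm gives the robot as it stands.
- The arm moves only by the tool apply_moves, never from a script. Its argument "targets" is text: rows parted by semicolons, each of 5 numbers parted by spaces: the shift along the tool's x, y, z in mm, then the turn about the tool's x in degrees, then the gripper's target within -1 to 1 (shut at 1, half-way at 0, fully open at -1). In form: dx dy dz spin hand; .... A call has 1 to 10 rows; each row is the pose to reach, as a shift and turn from the pose commanded when the call began, along the tool's axes at that moment; what a row does not reach only later rows make up. A row lasts 1/12 s, in which the tool goes at most 41.7 mm and 7.16 degrees, less where a joint would pass 70% of its speed; a pose out of reach is approached as far as the arm can. A call with a gripper value outside its range is refused whole. The fingers move at their own pace and stop on an object; the grip force is fixed at half the most. Time passes only in rows, so rows that repeat a pose let the fingers close. It gives the time, the measured TCP pose, the force and the opening at its end, in the units of the state.
- status.read_state(): the state, without advancing time (a new reading comes with each control period).
- get_image(name): name is "side" or "top"; returns a dict with "img" (480x640x3 uint8, red, green, blue), "mtx" (3x3 intrinsics, pixels), "world_from_camera" (4x4, takes a point from camera to world coordinates). Camera axes: x right, y down, z forward; pixel columns grow to the right and rows downward; lengths in mm; the calibration is good to about 2 mm. A picture is of the moment at which its call begins. There is no depth.
- job.job_done(): hands the job in, once; it reports no verdict.
The state is a dict: "clock": time; "joints": joint angles; "joint_vel": joint speeds; "joint_efforts": joint torques, N m; "position": TCP position; "ee_rot": TCP orientation; "contact_force": force on the tool from outside, world axes, zero at the start; "wrist_torque": the same for the moment, N m; "gripper_width": finger opening in mm.
Only numpy, scipy, OpenCV 4.12 (cv2) and the standard library are available. Lean on these libraries where they do the work, as an engineer would, in place of code of your own. Each camera call takes 0.05 s, during which the arm holds its last target.

## Task

The roller mill has finished its run. First switch it off by pressing down the raised front end of the rocker switch, then push the clear guard up until it passes its balance point and stays raised by itself, without flinging it. Work with the fingers only and pinch or lift nothing; leave the bottles on the rollers and everything else on the bench where they are.

Things in the scene. Friction and masses are not known exactly. Their poses are not given: they have to be found in the camera images.
- mill: Bench roller mill, fixed: grey chassis 240 (x) x 460 (y) x 67 mm high on feet, two rubber rollers along its y, a white drive housing (100 mm wide in y, top 130 mm above the bench) at its -y end and a thin end plate at its +y end. Origin: centre of its underside, on the bench. Its x points to its back (hinge side), its front faces -x, y runs along the rollers, z up.
- rocker (a joint): Grey V-shaped paddle rocker, 52 mm long (mill x) and 32 mm wide, on top of the drive housing; pivot line at mill (-60, -180, 138) mm, along mill y. 0 rad: on, front half raised 0.4 rad, rear half level. 0.4 rad: off, front half pressed down level (its top then 142 mm above the bench), rear half raised. No spring, it stays where it is left; stiff by friction, about 4 N at 16 mm from the pivot.
- rocker_press (a point): Point on the upper face of the rocker's front half, 16 mm from its pivot and 10 mm from its front edge: where to press down. It moves with the rocker.
- guard (a joint): Hinge of the guard, a clear hood in an aluminium frame over the rollers (290 mm wide in y, 240 mm deep, about 50 mm tall front skirt), with a round steel counterweight bar above its hinge. 0 rad: shut, top panel level at 180 mm above the bench. Grows as the front rises. Below about 0.6 rad it falls shut, above that the counterweight carries it on, slowed by a damper, to its stop at 1.25 rad, where it stays. Shut, it takes about 3 to 4 N upward at the lip to raise it.
- guard_hinge (a point): Middle of the guard's hinge line, at mill (105, 42, 180) mm; the line runs along mill y.
- lip_edge (a point): Middle of the lower outer edge of the guard's lip: an aluminium flange 4 mm thick, 290 mm wide (along mill y), which sticks out 35 mm forward from the foot of the skirt. Shut, this edge is at mill (-170, 42, 133) mm, 50 mm ahead of the chassis, with free space below it down to the bench: fingers go under it from the front. It moves with the guard; 275 mm in front of and 47 mm below the hinge when shut.
- roll_bottle_a: Amber bottle with blue cap lying on the rollers under the guard, 66 mm diameter, 145 mm long. Origin: centre of its base; z along it to the cap.
- roll_bottle_b: The same kind of bottle, lying on the rollers nearer the end plate.
- jar: White jar with lid standing on the bench near the mill, 60 mm diameter, 75 mm tall. Origin: centre of its underside.
- beaker: Glass beaker standing on the bench near the mill, 62 mm diameter, 80 mm tall. Origin: centre of its underside.
- reagent: Amber reagent bottle with blue cap standing on the bench near the mill, 56 mm diameter, 105 mm tall. Origin: centre of its underside.
- dish: White porcelain dish on the bench in front of the mill, 84 mm diameter, 16 mm tall. Origin: centre of its underside.
Things that resemble listed ones, but are neither listed nor needed, are in the scene too. What is meant by the jar is not red, and is the smaller of those in its own colour.

How it is judged (in metres and radians):
On the way, in this order (a step that is already met when the one before it is completed fails the run):
1. the rocker is pressed to off while the guard is shut (value of joint rocker above 0.34 rad and value of joint guard below 0.08 rad), for 0.2 s.
2. the guard is up past its balance point, near its stop (value of joint guard above 1.15 rad), for 0.2 s.
At the end, for the whole second after the job is handed in: The guard stands by itself within 0.1 rad of its stop and at rest, the rocker is off (within 0.06 rad of fully pressed), the two bottles still lie on the rollers, and every bottle, jar, beaker and dish stands upright within 30 mm of where it was (value of joint guard above 1.15 rad and velocity of joint guard between -0.05 and 0.05 rad/s and value of joint rocker above 0.34 rad and distance of each of roll_bottle_a, roll_bottle_b, jar, beaker, reagent, dish from where it was at the start of the episode below 0.03 m and height (world z) of each of roll_bottle_a, roll_bottle_b above 0.11 m and angle between each of jar, beaker, reagent, dish's own z axis and vertical below 0.2 rad); the robot touches nothing.
It fails at once if the guard was raised while the mill was still switched on (value of joint guard above 0.12 rad and value of joint rocker below 0.3 rad).
It fails at once if the guard was flung open (faster than 3 rad/s) (velocity of joint guard above 3 rad/s).
It fails at once if the guard was pinched or forced (over 30 N from the fingers) (value of joint guard above 0.05 rad and contact force between the fingers and mill above 30 N).
It fails at once if the arm or the body of the gripper pushed the mill (over 5 N) (contact force between the arm and mill above 5 N).
It fails at once if a bottle on the rollers or something on the bench was shoved or lifted (over 30 mm) or tipped (over 0.35 rad) (distance of any of roll_bottle_a, roll_bottle_b, jar, beaker, reagent, dish from where it was at the start of the episode above 0.03 m or angle between any of jar, beaker, reagent, dish's own z axis and vertical above 0.35 rad).
It also fails if it takes over 51 s, if anything falls off the work surface, if the arm or the gripper's body presses on something with over 40 N, if the wrist force passes 120 N, or if a joint passes its speed limit or range.

## Working session

There is one attempt and no reset: what is moved stays moved. The work goes in short steps, Python scripts to look and compute and a tool call to move; the robot and the scene stay as the last step left them, time stands still between calls to the robot, and variables do not carry over. Pictures are saved under pics/ and viewed, and the job is handed in when it is done.

Besides the shell and the picture viewer there is one more tool, called after "Emit:" as name(argument=value, ...), one argument or row to a line, values as JSON. apply_moves: Moves the arm, as the interface text tells. Its arguments: {"type":"object","properties":{"targets":{"type":"string"}},"required":["targets"]}

```bash
mkdir -p pics; ls
python3 - <<'E'
from bench import status,get_image,job,arm
import cv2,numpy as np
print(status.read_state()); print([a for a in dir(arm) if a[0]!='_'])
for n in("side","top"):
    d=get_image(n); cv2.imwrite(f"pics/{n}0.png",d["img"][:,:,::-1]); print(n,d["mtx"],d["world_from_camera"].round(3))
E
```

```text
pics
{'clock': 0.0, 'joints': array([ 1.47759392e+00,  3.85563737e-01,  6.61737816e-03, -4.90086621e-04,
       -1.19398209e+00, -2.58574245e-01]), 'joint_vel': array([-0.00042984, -0.00061571,  0.00046027,  0.00176567,  0.00051026,
       -0.00248117]), 'joint_efforts': array([-2.67365440e-04, -3.92283010e+01,  1.88397700e+01,  4.18614015e+00,
       -4.65971432e-03, -2.65374815e-06]), 'position': array([215.12843593, 586.10380939, 193.31534389]), 'ee_rot': array([-0.57920333, -0.40427052,  0.58042349, -0.40521282]), 'contact_force': array([-0.82867659, -0.70575998, -0.48271001]), 'wrist_torque': array([0.01749793, 0.01982862, 0.00958603]), 'gripper_width': 85.55392747591809}
['IKError', 'tcp_to_grasp']
side [[519.55232265   0.         323.65115682]
 [  0.         519.55232265 238.88523682]
 [  0.           0.           1.        ]] [[-9.53000e-01 -1.28000e-01  2.75000e-01  3.35761e+02]
 [-3.03000e-01  4.46000e-01 -8.42000e-01  7.01531e+02]
 [-1.50000e-02 -8.86000e-01 -4.64000e-01  5.60680e+02]
 [ 0.00000e+00  0.00000e+00  0.00000e+00  1.00000e+00]]
top [[556.72811713   0.         322.2686968 ]
 [  0.         556.72811713 245.42175747]
 [  0.           0.           1.        ]] [[-0.000000e+00 -9.830000e-01  1.810000e-01  3.667480e+02]
 [-1.000000e+00  2.000000e-03  6.000000e-03 -9.117300e+01]
 [-6.000000e-03 -1.810000e-01 -9.830000e-01  1.177049e+03]
 [ 0.000000e+00  0.000000e+00  0.000000e+00  1.000000e+00]]
```

View pics/side0.png

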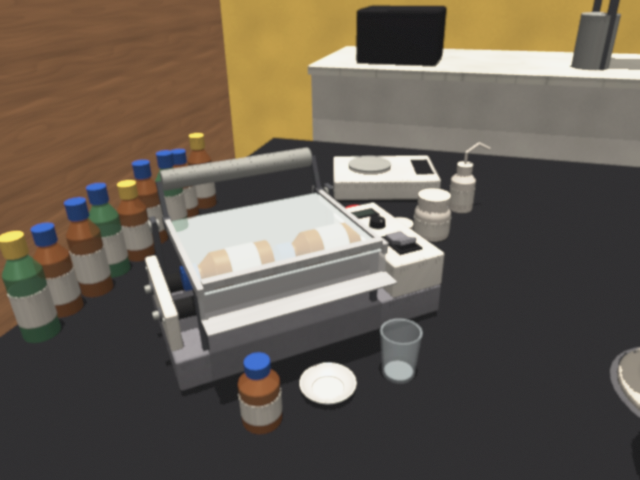

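View pics/top0.png

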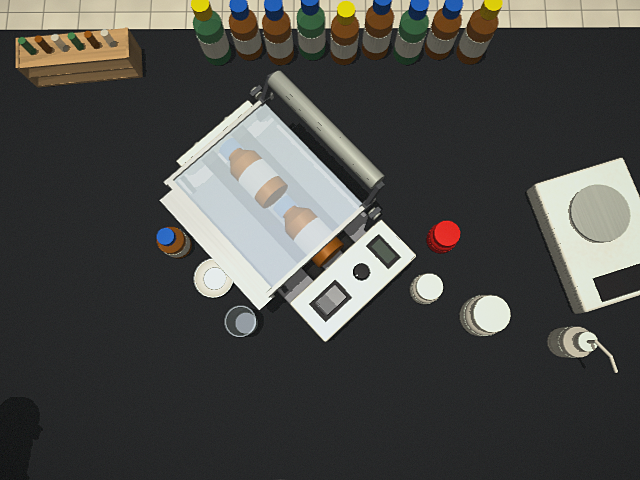

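```bash
cat > h.py <<'E'
from bench import status,get_image,job,arm
import cv2,numpy as np
def ray(d,u,v):
    T=d["world_from_camera"];r=T[:3,:3]@np.linalg.solve(d["mtx"],[u,v,1.]);return T[:3,3],r
def onz(d,u,v,z):
    o,r=ray(d,u,v);return o+r*(z-o[2])/r[2]
def proj(d,P):
    T=np.linalg.inv(d["world_from_camera"]);p=d["mtx"]@(T[:3,:3]@np.asarray(P,float)+T[:3,3]);return p[:2]/p[2]
E
python3 - <<'E'
from h import *
d=get_image("top");im=d["img"][:,:,::-1]
c=im[190:350,140:440]
cv2.imwrite("pics/tc.png",cv2.resize(c,None,fx=2.66,fy=2.66,interpolation=cv2.INTER_CUBIC))
d=get_image("side");im=d["img"][:,:,::-1]
c=im[180:420,140:460]
cv2.imwrite("pics/sc.png",cv2.resize(c,None,fx=2.5,fy=2.5,interpolation=cv2.INTER_CUBIC))
E
```

```text
(no output)
```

View pics/tc.png

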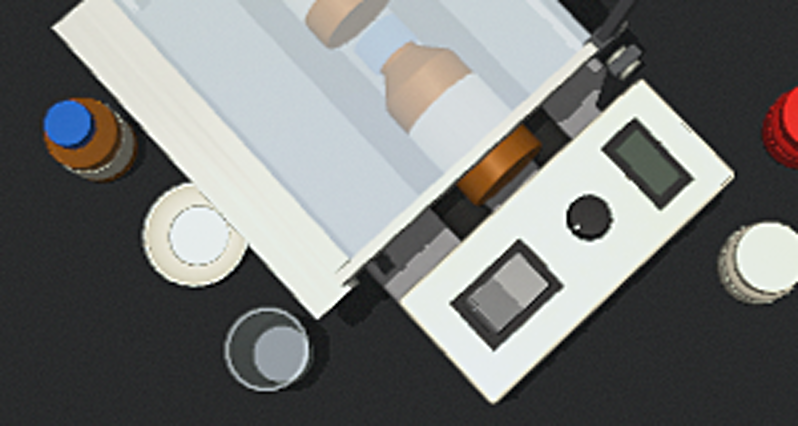

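View pics/sc.png

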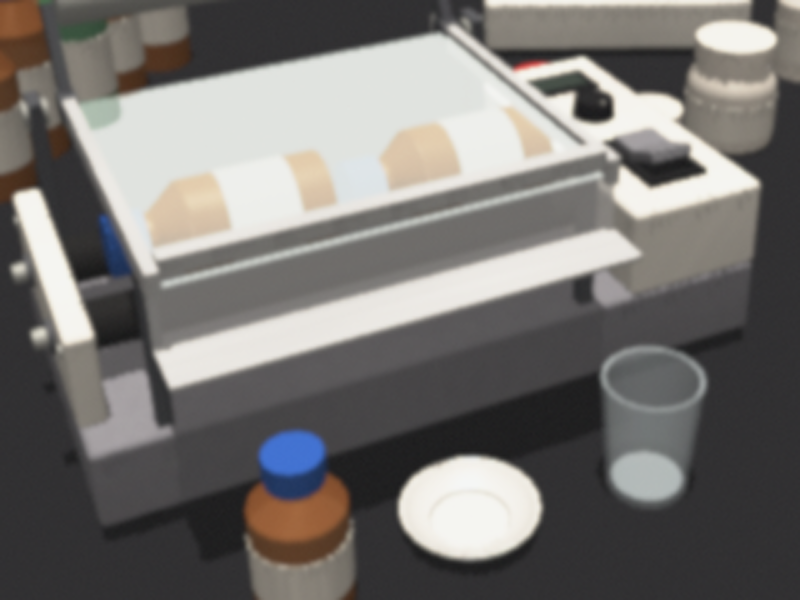

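Run:
```python
from h import *
d=get_image("top");s=get_image("side")
C=lambda u,v:(140+u/2.66-.3,190+v/2.66-.3)
H=[onz(d,*C(*p),130) for p in[(641,80),(733,176),(493,403),(402,303)]]
for h in H:print(h.round(1))
L=[onz(d,*C(*p),135) for p in[(53,27),(318,320)]]
print("lip",np.round(L,1))
# local coords of corners: back-left (120,-130),(120,-230),(-120,-230),(-120,-130); lip ends (-170,187),(-170,-103)
loc=np.array([(120,-130),(120,-230),(-120,-230),(-120,-130),(-170,187),(-170,-103)],float)
W=np.array(H+L)[:,:2]
lc=loc-loc.mean(0);wc=W-W.mean(0)
th=np.arctan2((lc[:,0]*wc[:,1]-lc[:,1]*wc[:,0]).sum(),(lc*wc).sum())
R=np.array([[np.cos(th),-np.sin(th)],[np.sin(th),np.cos(th)]]);t=W.mean(0)-R@loc.mean(0)
print("yaw",th,t,"res",(W-(loc@R.T+t)).round(1).tolist())
np.savez("mill.npz",th=th,t=t)
m2w=lambda p:np.r_[R@np.array(p[:2],float)+t,p[2]]
for n,p in dict(rp=(-75,-180,146),hinge=(105,42,180),lip=(-170,42,133),hr=(105,-103,180),hl=(105,187,180)).items():
    print(n,m2w(p).round(1),proj(d,m2w(p)).round(1),proj(s,m2w(p)).round(1))
for n,i in(("t",d["img"][50:230,220:420]),("s",s["img"][130:290,140:400])):
    cv2.imwrite(f"pics/bar{n}.png",cv2.resize(i[:,:,::-1],None,fx=3,fy=3,interpolation=cv2.INTER_CUBIC))
```

```text
[ 609.8 -197.4  130. ]
[ 539.2 -261.8  130. ]
[379.1 -89.8 130. ]
[448.7 -25.7 130. ]
lip [[649.  230.1 135. ]
 [436.5  32.8 135. ]]
yaw -0.8247422118371818 [626.68803203 -21.63145305] res [[-2.9, 0.6], [-0.1, 4.1], [2.8, -0.2], [-1.0, -3.9], [0.4, -0.1], [0.8, -0.5]]
rp [443.6 -88.7 146. ] [324.4 305.7] [407.5 239.7]
hinge [728.8 -70.2 180. ] [314.3 152.1] [248.8 207.2]
lip [542.1 131.7 133. ] [208.6 254.4] [311.3 308.5]
hr [ 622.3 -168.7  180. ] [367.6 207. ] [321.9 193. ]
hl [835.3  28.2 180. ] [263.1  99.3] [166.8 223.1]
```

View pics/bart.png

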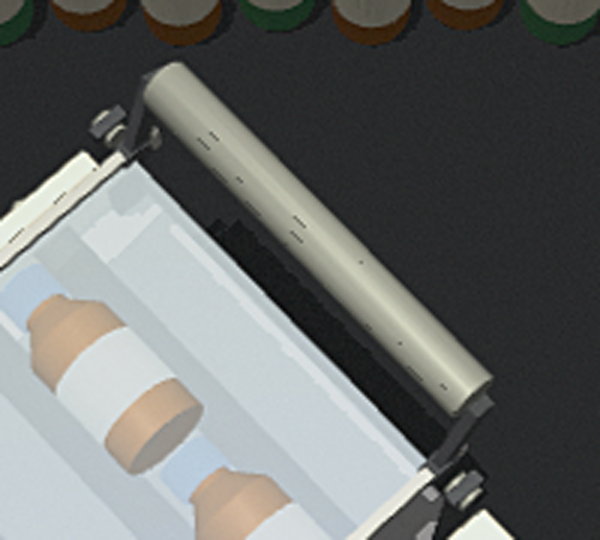

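View pics/bars.png

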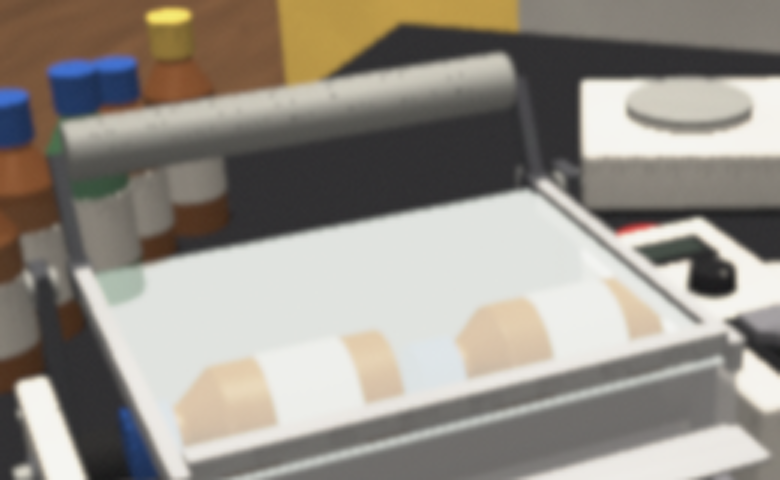

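Run:
```python
from h import *
d=get_image("top");s=get_image("side");m=np.load("mill.npz");th=m["th"];t=m["t"]
R=np.array([[np.cos(th),-np.sin(th)],[np.sin(th),np.cos(th)]])
for a,b in(((377.3,181.7),(310,156.7)),((273.3,76),(162.7,180))):
    o1,r1=ray(d,*a);o2,r2=ray(s,*b)
    k=np.linalg.lstsq(np.c_[r1,-r2],o2-o1,rcond=None)[0]
    p,q=o1+k[0]*r1,o2+k[1]*r2;P=(p+q)/2
    print(P.round(1),np.linalg.norm(p-q).round(1),"mill",(R.T@(P[:2]-t)).round(1))
st=status.read_state();print(st["position"])
from scipy.spatial.transform import Rotation as Q
print(Q.from_quat(st["ee_rot"]).as_matrix().round(3))
```

```text
[ 649.7 -181.3  245.7] 2.0 mill [132.9 -91.5]
[848.1   2.4 247. ] 0.6 mill [132.6 179. ]
[215.30587539 586.63090105 194.24756705]
[[-0.     0.939 -0.345]
 [-0.    -0.345 -0.939]
 [-1.     0.     0.   ]]
```

Emit:
apply_moves(
  targets="-35 0 0 0 1; -75 20 25 0 1; -75 45 55 7 1; -75 70 85 14 1; -75 95 118 21 1; -75 120 150 27 1; -75 146 182 27 1; -75 171 213 27 1",
)

```text
clock: 1.07
position: [302.6, 325.7, 269.7]
ee_rot: [0.658, 0.259, -0.658, 0.258]
contact_force: [1.5, -0.9, -0.3]
gripper_width: 0.2
```

```bash
cat >> h.py <<'E'
from scipy.spatial.transform import Rotation as Q
m=np.load("mill.npz");th=m["th"];t=m["t"];R=np.array([[np.cos(th),-np.sin(th)],[np.sin(th),np.cos(th)]])
m2w=lambda p:np.r_[R@np.array(p[:2],float)+t,p[2]]
def shift(p):
    s=status.read_state();M=Q.from_quat(s["ee_rot"]).as_matrix()
    e=Q.from_matrix(M).as_matrix()
    my=np.arctan2(M[1,1],M[0,1]); 
    print("clock",s["clock"],"pos",s["position"].round(1),"mill",(R.T@(s["position"][:2]-t)).round(1),"F",s["contact_force"].round(1),"target",m2w(p).round(1),"shift",(M.T@(m2w(p)-s["position"])).round(1),"spin needed deg",np.degrees(my-th).round(1))
E
python3 -c "
from h import *
shift((-77,-180,200))"
```

```text
clock 1.0667 pos [302.6 325.7 269.7] mill [-475.    -2.3] F [ 1.5 -0.9 -0.3] target [442.2 -87.3 200. ] shift [ 69.4 397.7 178.6] spin needed deg 0.1
```

Emit:
apply_moves(
  targets="0 36 16 0 1; 0 73 33 0 1; 0 110 50 0 1; 0 147 66 0 1; 0 184 83 0 1; 0 221 100 0 1; 0 258 116 0 1; 0 295 133 0 1; 0 332 150 0 1; 10 370 167 0 1",
)

```text
clock: 1.9
position: [432.6, -58.1, 261.8]
ee_rot: [0.66, 0.258, -0.656, 0.259]
contact_force: [0.9, 1.6, 0.9]
gripper_width: 0.1
```

```bash
python3 -c "
from h import *
shift((-77,-180,170))
for n in('top','side'):
    d=get_image(n);cv2.imwrite('pics/%s1.png'%n,d['img'][:,:,::-1])"
```

```text
clock 1.9 pos [432.6 -58.1 261.8] mill [-104.9 -167.3] F [0.9 1.6 0.9] target [442.2 -87.3 170. ] shift [91.9 27.6 13.2] spin needed deg 0.1
```

View pics/side1.png

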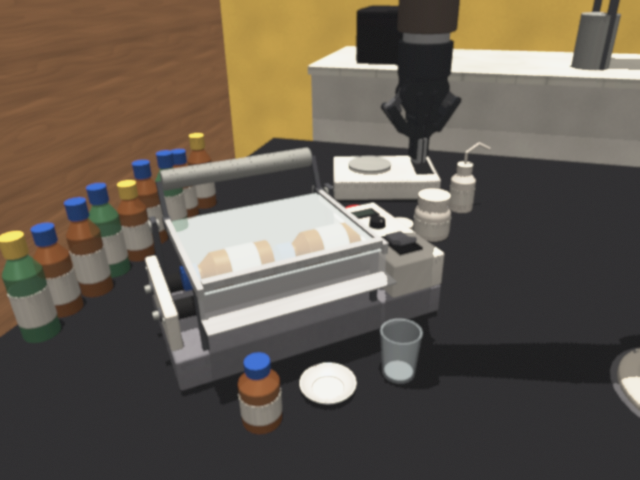

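View pics/top1.png

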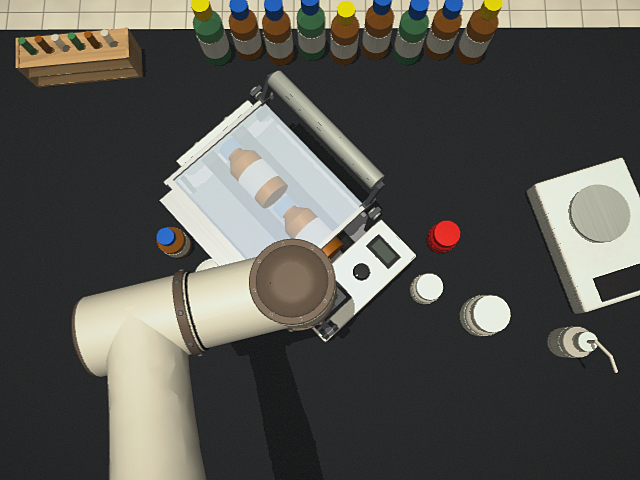

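Emit:
apply_moves(
  targets="30 28 13 0 1; 65 28 13 0 1; 92 28 13 0 1; 92 28 13 0 1; 100 28 13 0 1; 105 28 13 0 1; 105 28 13 0 1",
)

```text
clock: 2.58
position: [441.4, -84.8, 155.4]
ee_rot: [0.659, 0.258, -0.658, 0.259]
contact_force: [0.4, -0.0, -0.4]
gripper_width: 0.2
```

```bash
python3 -c "
from h import *
shift((-77,-180,142))
d=get_image('side');cv2.imwrite('pics/s2.png',cv2.resize(d['img'][140:320,320:520,::-1],None,fx=3,fy=3,interpolation=2))"
```

```text
clock 2.5833 pos [441.4 -84.8 155.4] mill [ -79.4 -178.9] F [ 0.4 -0.  -0.4] target [442.2 -87.3 142. ] shift [13.4  2.4  1.1] spin needed deg 0.2
```

View pics/s2.png

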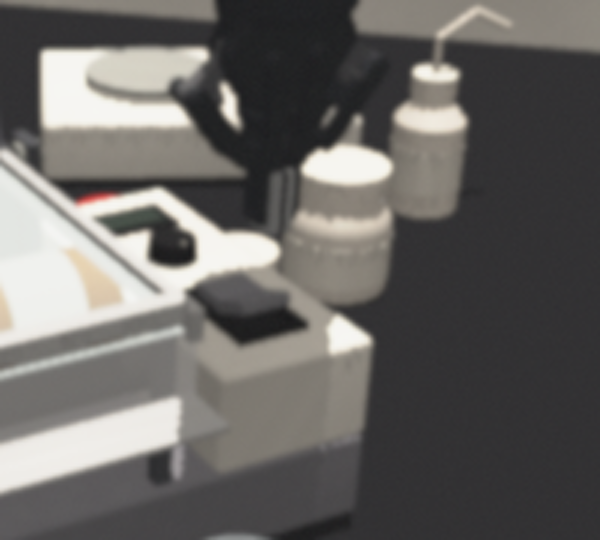

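```bash
python3 -c "
from h import *
p=status.read_state()['position']
d=get_image('side');e=get_image('top')
f=lambda q:((proj(d,q)-[320,140])*3).round(0)
print(f(p),proj(e,p))
for q in((-60,-180,142),(-86,-180,150),(-86,-164,150),(-86,-196,150),(-34,-180,142),(-120,-230,130),(-120,-130,130)):print(q,f(m2w(q)))"
```

```text
[266. 287.] [322.24994661 306.37104464]
(-60, -180, 142) [248. 294.]
(-86, -180, 150) [274. 301.]
(-86, -164, 150) [249. 307.]
(-86, -196, 150) [297. 295.]
(-34, -180, 142) [224. 276.]
(-120, -230, 130) [380. 339.]
(-120, -130, 130) [228. 379.]
```

```bash
python3 -c "
from h import *
d=get_image('side');i=cv2.resize(d['img'][150:270,370:470,::-1],None,fx=6,fy=5,interpolation=0)
cv2.imwrite('pics/s3.png',cv2.convertScaleAbs(i,alpha=1.6,beta=20)[:600]);print(status.read_state()['position'])"
```

```text
[441.60696484 -85.01384175 155.87176071]
```

View pics/s3.png

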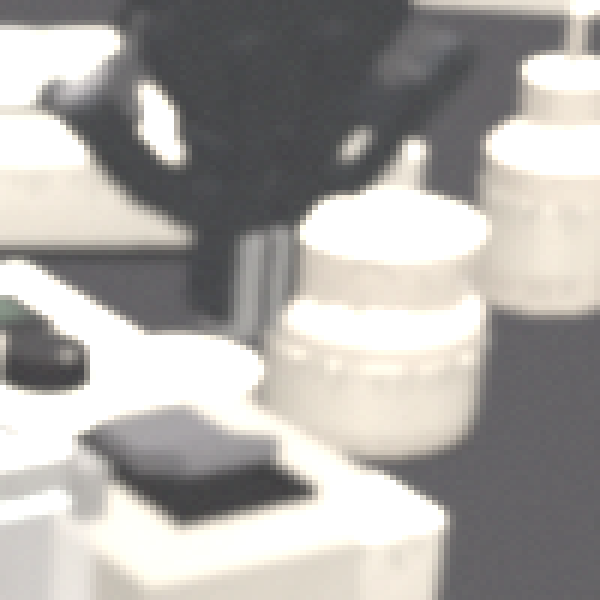

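```bash
python3 -c "
from h import *
d=get_image('side');e=get_image('top')
for P,uv in(((432.6,-58.1,261.8),(420,173)),((441.6,-85,155.9),(407,216))):
    print(proj(d,P).round(1),uv)
    for dz in(0,10,20,30,40):print(dz,proj(d,np.array(P)+[0,0,dz]).round(1),end=' ')
    print()
cv2.imwrite('pics/t3.png',cv2.resize(e['img'][220:360,230:430,::-1],None,fx=4,fy=4,interpolation=2))
"
```

```text
[415.7 183.3] (420, 173)
0 [415.7 183.3] 10 [416.1 177.2] 20 [416.6 171. ] 30 [417.  164.8] 40 [417.5 158.5] 
[408.6 235.6] (407, 216)
0 [408.6 235.6] 10 [409.  230.4] 20 [409.3 225. ] 30 [409.7 219.6] 40 [410.1 214.2]
```

View pics/t3.png

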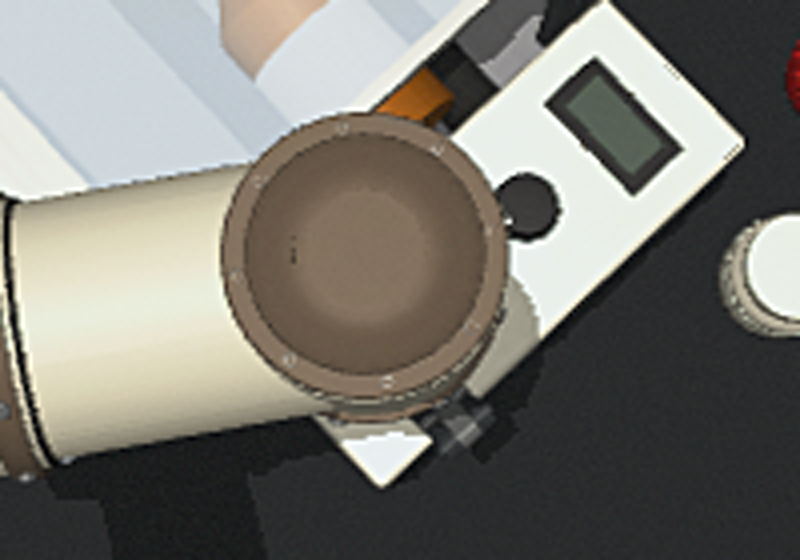

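```bash
python3 -c "
from h import *
d=get_image('side');e=get_image('top')
for q in((-79.4,-179,500),(-79.4,-179,600),(-79.4,-179-60,250),(-79.4,-119,250),(-79.4,-179,156),(-79.4,-179,230)):print(q,proj(e,m2w(q)).round(0),proj(d,m2w(q)).round(0))
cv2.imwrite('pics/s4.png',cv2.resize(d['img'][:270,320:520,::-1],None,fx=2,fy=2,interpolation=2))
"
```

```text
(-79.4, -179, 500) [320. 286.] [424.  15.]
(-79.4, -179, 600) [320. 275.] [430. -69.]
(-79.4, -239, 250) [347. 329.] [443. 178.]
(-79.4, -119, 250) [298. 276.] [380. 190.]
(-79.4, -179, 156) [322. 307.] [409. 236.]
(-79.4, -179, 230) [322. 303.] [412. 195.]
```

View pics/s4.png

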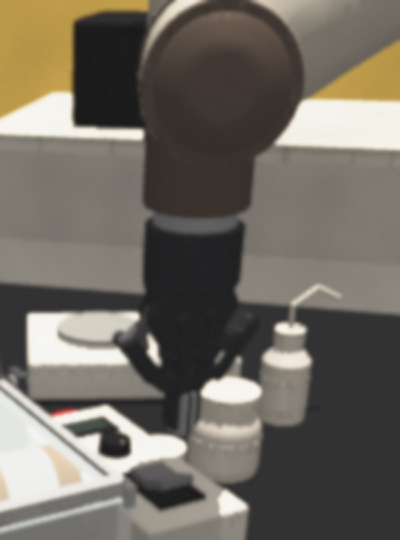

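Emit:
apply_moves(
  targets="2 2 1 0 1; 4 2 1 0 1; 6 2 1 0 1; 6 2 1 0 1",
)

```text
clock: 3.32
position: [440.9, -87.6, 148.1]
ee_rot: [-0.658, -0.258, 0.659, -0.258]
contact_force: [-0.2, 0.5, -0.8]
gripper_width: -0.1
```

Emit:
apply_moves(
  targets="2 0 0 0 1; 4 0 0 0 1; 4 0 0 0 1",
)

```text
clock: 3.57
position: [441.1, -87.5, 144.2]
ee_rot: [-0.658, -0.258, 0.659, -0.258]
contact_force: [0.1, -0.5, 0.3]
gripper_width: -0.0
```

```bash
python3 -c "
from h import *
shift((-77,-180,142))
d=get_image('side');i=cv2.resize(d['img'][150:270,370:470,::-1],None,fx=6,fy=5,interpolation=2)
cv2.imwrite('pics/s5.png',cv2.convertScaleAbs(i,alpha=1.3,beta=20)[:600])"
```

```text
clock 3.5667 pos [441.1 -87.5 144.2] mill [ -77.6 -181. ] F [ 0.1 -0.5  0.3] target [442.2 -87.3 142. ] shift [ 2.2  0.6 -1. ] spin needed deg 0.1
```

View pics/s5.png

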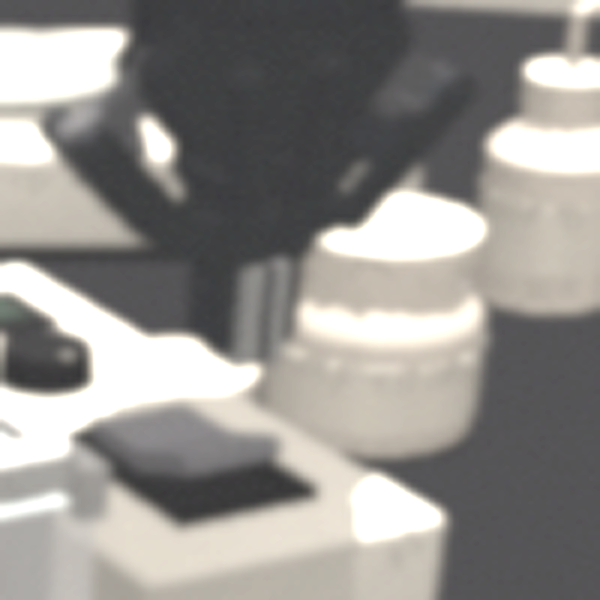

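Emit:
apply_moves(
  targets="3 0 0 0 1; 6 0 0 0 1; 9 0 0 0 1; 12 0 0 0 1; 12 0 0 0 1",
)

```text
clock: 4.03
position: [440.8, -87.5, 131.9]
ee_rot: [-0.658, -0.258, 0.659, -0.258]
contact_force: [0.4, -0.9, 0.6]
gripper_width: -0.0
```

```bash
python3 -c "
from h import *
shift((-77,-180,142))
d=get_image('side');i=cv2.resize(d['img'][150:270,370:470,::-1],None,fx=6,fy=5,interpolation=2)
cv2.imwrite('pics/s6.png',cv2.convertScaleAbs(i,alpha=1.3,beta=20)[:600])"
```

```text
clock 4.0333 pos [440.8 -87.5 131.9] mill [ -77.8 -181.2] F [ 0.4 -0.9  0.6] target [442.2 -87.3 142. ] shift [-10.1   0.8  -1.2] spin needed deg 0.1
```

View pics/s6.png

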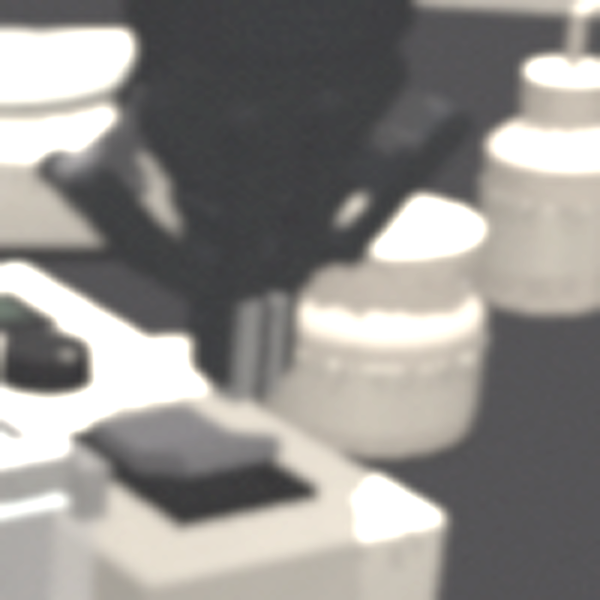

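Emit:
apply_moves(
  targets="3 0 0 0 1; 6 0 0 0 1; 8 0 0 0 1; 8 0 0 0 1",
)

```text
clock: 4.42
position: [441.0, -87.5, 124.1]
ee_rot: [-0.658, -0.258, 0.659, -0.258]
contact_force: [0.2, 0.1, -0.0]
gripper_width: -0.3
```

```bash
python3 -c "
from h import *
shift((-77,-180,142))
d=get_image('side');i=cv2.resize(d['img'][150:270,370:470,::-1],None,fx=6,fy=5,interpolation=2)
cv2.imwrite('pics/s7.png',cv2.convertScaleAbs(i,alpha=1.3,beta=20)[:600])
e=get_image('top');cv2.imwrite('pics/t7.png',e['img'][:,:,::-1])"
```

```text
clock 4.4167 pos [441.  -87.5 124.1] mill [ -77.7 -181.1] F [ 0.2  0.1 -0. ] target [442.2 -87.3 142. ] shift [-17.9   0.6  -1.1] spin needed deg 0.1
```

View pics/s7.png

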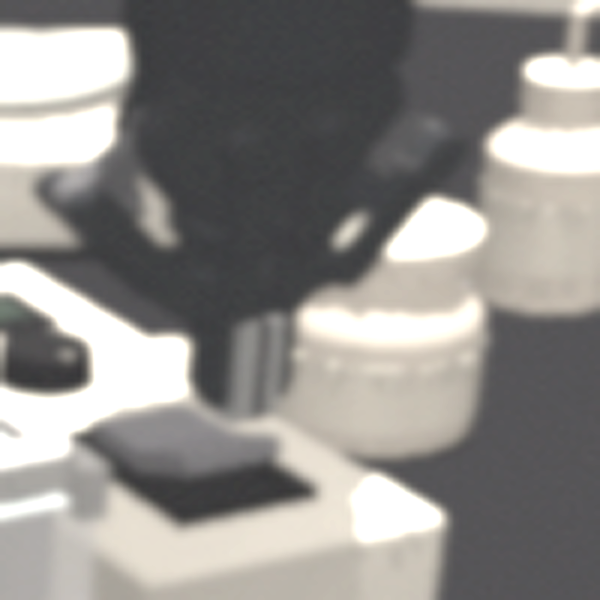

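View pics/t7.png

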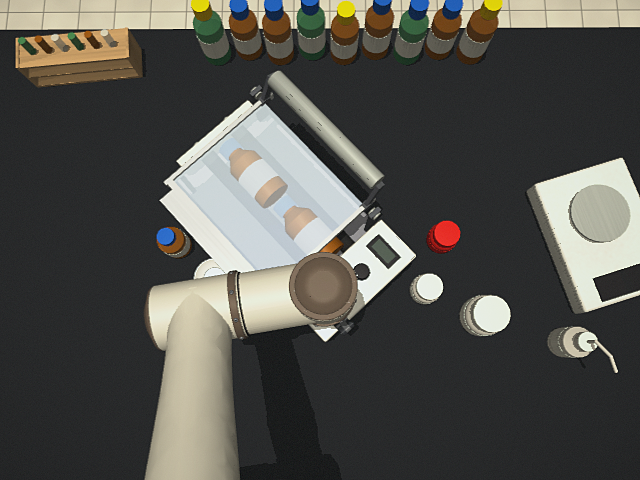

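Emit:
apply_moves(
  targets="2 0 0 0 1; 4 0 0 0 1; 6 0 0 0 1; 6 0 0 0 1",
)

```text
clock: 4.85
position: [441.0, -87.5, 118.2]
ee_rot: [-0.658, -0.258, 0.659, -0.258]
contact_force: [-0.0, -0.4, 0.0]
gripper_width: -0.2
```

Emit:
apply_moves(
  targets="1 0 0 0 1; 2 0 0 0 1; 3 0 0 0 1; 3 0 0 0 1",
)

```text
clock: 5.18
position: [441.3, -87.5, 115.5]
ee_rot: [-0.658, -0.258, 0.658, -0.258]
contact_force: [-0.8, 0.2, -0.1]
gripper_width: 0.1
```

```bash
python3 -c "
from h import *
shift((-77,-180,142))
d=get_image('side');i=cv2.resize(d['img'][150:270,370:470,::-1],None,fx=6,fy=5,interpolation=2)
cv2.imwrite('pics/s8.png',cv2.convertScaleAbs(i,alpha=1.3,beta=20)[:600])"
```

```text
clock 5.1833 pos [441.3 -87.5 115.5] mill [ -77.5 -180.9] F [-0.8  0.2 -0.1] target [442.2 -87.3 142. ] shift [-26.5   0.5  -0.8] spin needed deg 0.1
```

View pics/s8.png

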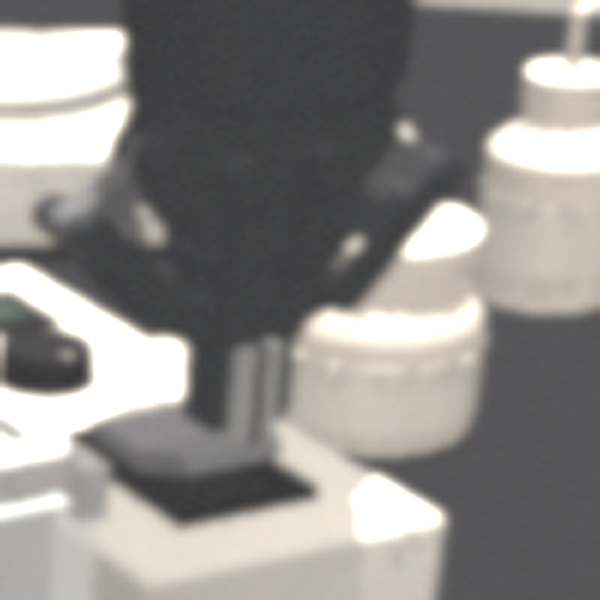

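Emit:
apply_moves(
  targets="1 0 0 0 1; 2 0 0 0 1; 3 0 0 0 1; 3 0 0 0 1",
)

```text
clock: 5.57
position: [441.2, -87.2, 112.8]
ee_rot: [-0.658, -0.258, 0.658, -0.258]
contact_force: [-0.9, 2.0, 3.2]
gripper_width: -0.1
```

Emit:
apply_moves(
  targets="1 0 0 0 1; 2 0 0 0 1; 3 0 0 0 1; 3 0 0 0 1",
)

```text
clock: 5.9
position: [441.3, -87.4, 109.4]
ee_rot: [-0.658, -0.258, 0.658, -0.258]
contact_force: [-1.3, 1.2, 3.1]
gripper_width: -0.0
```

```bash
python3 -c "
from h import *
shift((-77,-180,142))
d=get_image('side');i=cv2.resize(d['img'][150:270,370:470,::-1],None,fx=6,fy=5,interpolation=2)
cv2.imwrite('pics/s9.png',cv2.convertScaleAbs(i,alpha=1.3,beta=20)[:600])"
```

```text
clock 5.9 pos [441.3 -87.4 109.4] mill [ -77.5 -180.8] F [-1.3  1.2  3.1] target [442.2 -87.3 142. ] shift [-32.6   0.5  -0.8] spin needed deg 0.1
```

View pics/s9.png

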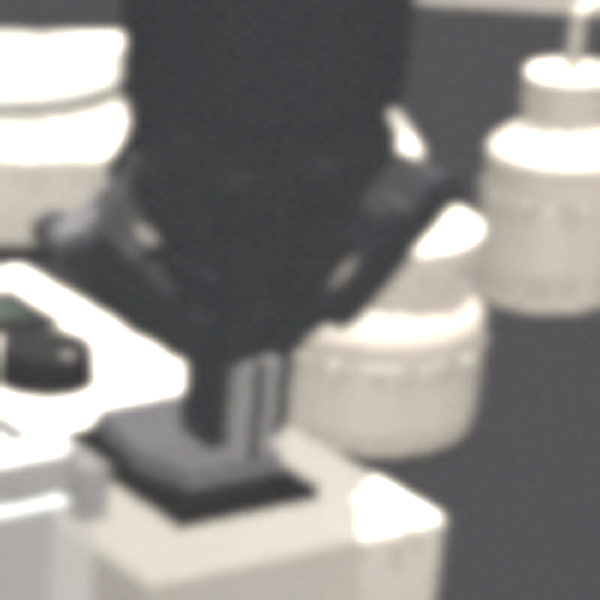

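Emit:
apply_moves(
  targets="1 0 0 0 1; 2 0 0 0 1; 2 0 0 0 1; 3 0 0 0 1; 3 0 0 0 1",
)

```text
clock: 6.37
position: [441.4, -87.5, 106.5]
ee_rot: [-0.658, -0.258, 0.658, -0.258]
contact_force: [-0.9, 1.4, 2.0]
gripper_width: -0.3
```

Emit:
apply_moves(
  targets="1 0 0 0 1; 2 0 0 0 1; 2 0 0 0 1",
)

```text
clock: 6.62
position: [441.3, -87.5, 105.1]
ee_rot: [-0.658, -0.258, 0.658, -0.258]
contact_force: [-3.2, 1.8, 6.2]
gripper_width: -0.1
```

Emit:
apply_moves(
  targets="1 0 0 0 1; 2 0 0 0 1; 2 0 0 0 1; 2 0 0 0 1",
)

```text
clock: 6.95
position: [441.5, -87.5, 104.9]
ee_rot: [0.658, 0.258, -0.658, 0.259]
contact_force: [-7.4, 4.3, 18.4]
gripper_width: 0.0
```

```bash
python3 -c "
from h import *
shift((-77,-180,142))
d=get_image('side');i=cv2.resize(d['img'][150:270,370:470,::-1],None,fx=6,fy=5,interpolation=2)
cv2.imwrite('pics/s10.png',cv2.convertScaleAbs(i,alpha=1.3,beta=20)[:600])"
```

```text
clock 6.95 pos [441.5 -87.5 104.9] mill [ -77.4 -180.7] F [-7.4  4.3 18.4] target [442.2 -87.3 142. ] shift [-37.1   0.4  -0.7] spin needed deg 0.2
```

View pics/s10.png

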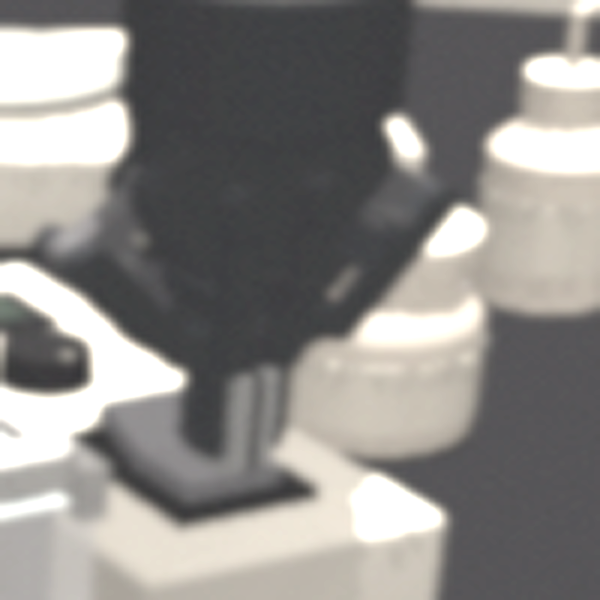

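Emit:
apply_moves(
  targets="-30 0 0 0 1; -65 0 0 0 1; -100 0 0 0 1; -135 5 -3 0 1; -145 38 -23 0 1; -145 72 -44 0 1; -145 106 -65 0 1; -145 140 -86 0 1; -145 170 -106 0 1; -145 170 -106 0 1",
)

```text
clock: 7.83
position: [639.5, -141.6, 242.4]
ee_rot: [-0.657, -0.258, 0.66, -0.258]
contact_force: [-0.5, 0.6, -0.9]
gripper_width: 0.1
```

```bash
python3 -c "
from h import *
shift((95,-75,200))
d=get_image('side');e=get_image('top')
cv2.imwrite('pics/sa.png',cv2.resize(d['img'][:300,140:460,::-1],None,fx=2,fy=2,interpolation=2))
cv2.imwrite('pics/ta.png',e['img'][:,:,::-1])"
```

```text
clock 7.8333 pos [ 639.5 -141.6  242.4] mill [ 96.8 -72. ] F [-0.5  0.6 -0.9] target [ 636.1 -142.3  200. ] shift [42.5 -1.7  2.9] spin needed deg 0.0
```

View pics/sa.png

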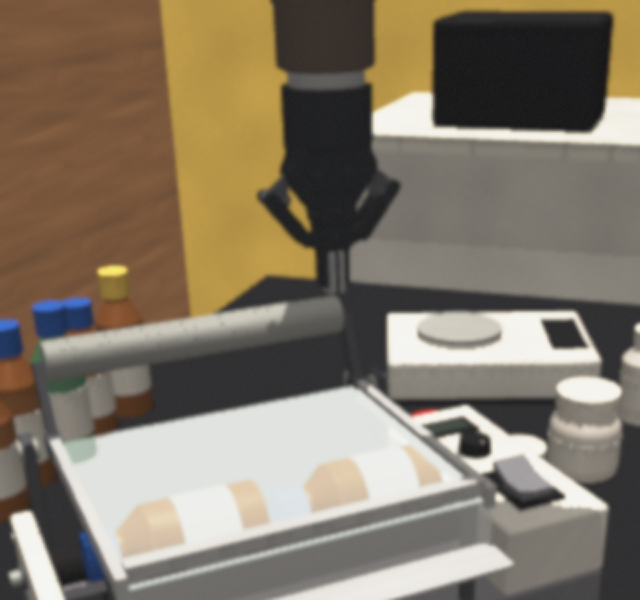

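View pics/ta.png

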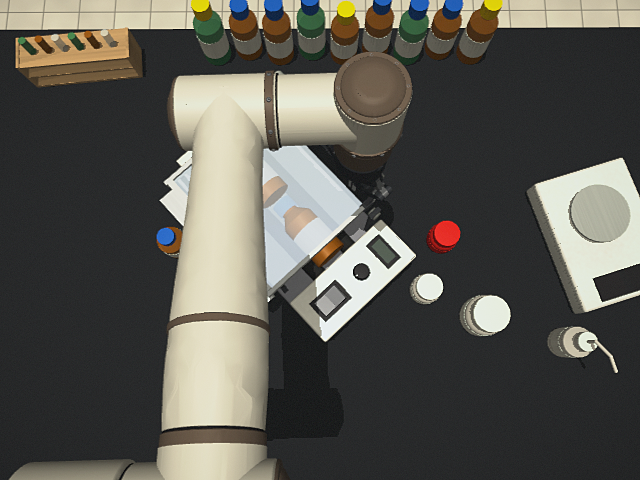

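```bash
python3 -c "
from h import *
d=get_image('side')
p=np.array([639.5,-141.6,0])
for z in(242,260,270,280,290):print(z,proj(d,p+[0,0,z]).round(1))
i=d['img'][90:210,240:380,::-1];cv2.imwrite('pics/sb.png',cv2.resize(i,None,fx=5,fy=5,interpolation=2))"
```

```text
242 [307.7 165.9]
260 [307.4 156.3]
270 [307.2 150.9]
280 [307.1 145.5]
290 [306.9 140. ]
```

View pics/sb.png

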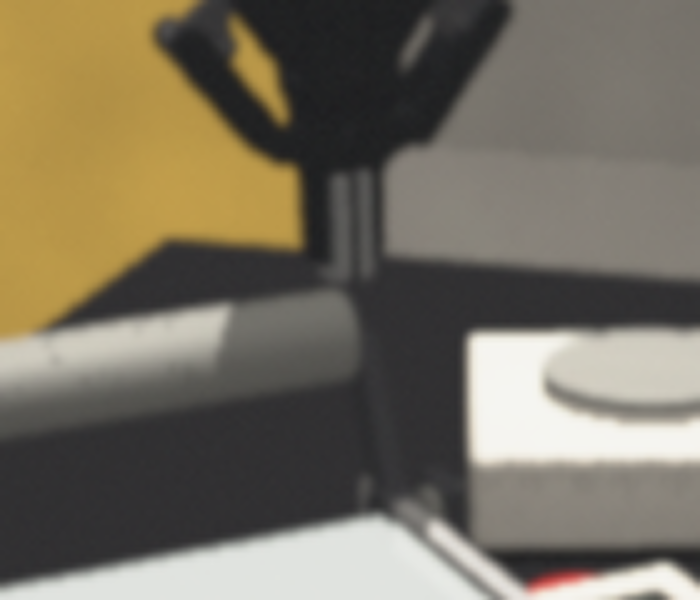

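Emit:
apply_moves(
  targets="15 -2 2 0 1; 30 -2 2 0 1; 45 -2 2 0 1; 48 -2 2 0 1; 48 -2 2 0 1",
)

```text
clock: 8.4
position: [630.4, -139.7, 199.7]
ee_rot: [-0.658, -0.259, 0.659, -0.258]
contact_force: [-0.0, -0.5, 0.2]
gripper_width: 0.1
```

```bash
python3 -c "
from h import *
shift((107,-75,195))
d=get_image('side')
i=d['img'][90:210,240:380,::-1];cv2.imwrite('pics/sc2.png',cv2.resize(i,None,fx=5,fy=5,interpolation=2))"
```

```text
clock 8.4 pos [ 630.4 -139.7  199.7] mill [ 89.3 -77.4] F [-0.  -0.5  0.2] target [ 644.2 -151.1  195. ] shift [ 4.7 17.7 -2.4] spin needed deg 0.1
```

View pics/sc2.png

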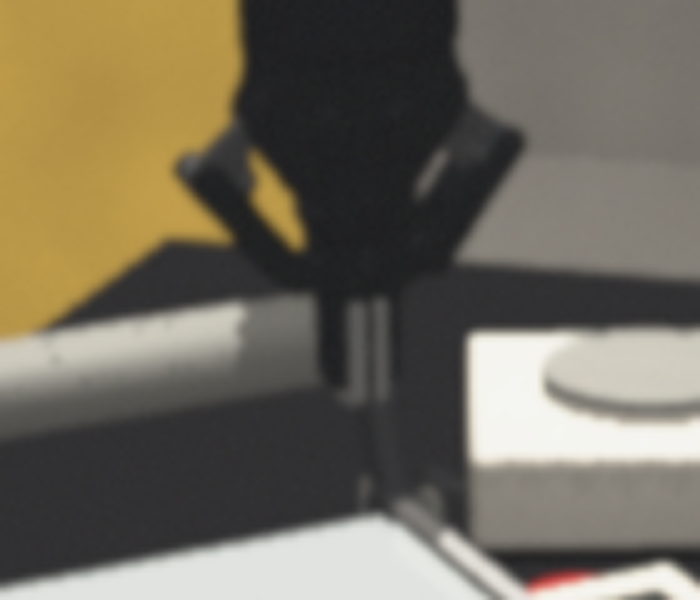

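Emit:
apply_moves(
  targets="2 3 -8 0 1; 4 6 -17 0 1; 4 9 -17 0 1; 4 12 -17 0 1; 4 12 -17 0 1",
)

```text
clock: 8.87
position: [653.2, -137.5, 195.5]
ee_rot: [-0.658, -0.258, 0.658, -0.258]
contact_force: [-0.3, -0.1, 0.6]
gripper_width: -0.0
```

```bash
python3 -c "
from h import *
shift((107,-60,195))"
```

```text
clock 8.8667 pos [ 653.2 -137.5  195.5] mill [103.  -59.2] F [-0.3 -0.1  0.6] target [ 655.3 -140.9  195. ] shift [0.5 4.  0.8] spin needed deg 0.1
```

Now contact and the first part of the push.

Emit:
apply_moves(
  targets="0 2 0 0 1; 0 4 0 0 1; 1 6 0 0 1; 2 8 0 0 1; 2 8 0 0 1",
)

```text
clock: 9.28
position: [655.7, -140.9, 195.3]
ee_rot: [-0.657, -0.26, 0.659, -0.257]
contact_force: [-8.6, 9.5, 8.5]
gripper_width: -0.3
```

```bash
python3 -c "
from h import *
shift((120,-60,188))
d=get_image('side')
i=d['img'][90:330,140:400,::-1];cv2.imwrite('pics/sd.png',cv2.resize(i,None,fx=2.5,fy=2.5,interpolation=2))"
```

```text
clock 9.2833 pos [ 655.7 -140.9  195.3] mill [107.2 -59.6] F [-8.6  9.5  8.5] target [ 664.1 -150.5  188. ] shift [ 7.2 12.8  0.4] spin needed deg 0.2
```

View pics/sd.png

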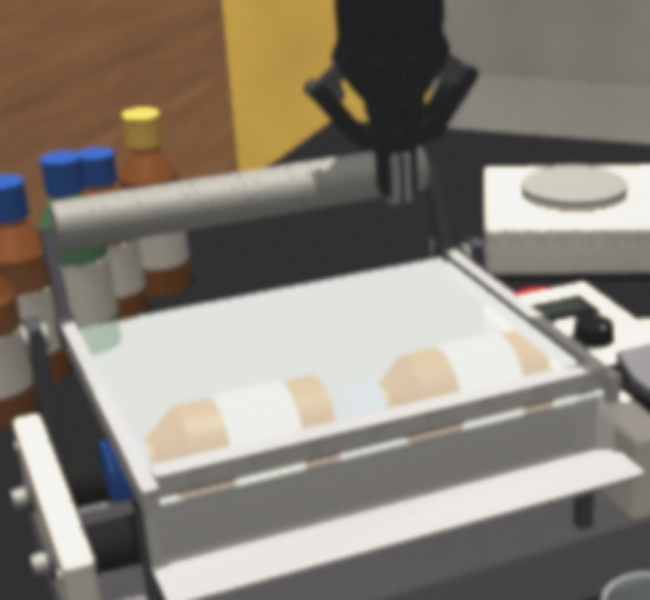

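Emit:
apply_moves(
  targets="0 2 0 0 1; 0 4 0 0 1; 0 6 0 0 1; 0 6 0 0 1",
)

```text
clock: 9.67
position: [659.1, -144.6, 194.1]
ee_rot: [-0.657, -0.261, 0.66, -0.256]
contact_force: [-7.5, 8.9, 6.1]
gripper_width: 0.3
```

```bash
python3 -c "
from h import *
shift((120,-60,188))
d=get_image('side')
i=d['img'][90:330,140:400,::-1];cv2.imwrite('pics/se.png',cv2.resize(i,None,fx=2.5,fy=2.5,interpolation=2))"
```

```text
clock 9.6667 pos [ 659.1 -144.6  194.1] mill [112.3 -59.7] F [-7.5  8.9  6.1] target [ 664.1 -150.5  188. ] shift [6.1 7.8 0.3] spin needed deg 0.2
```

View pics/se.png

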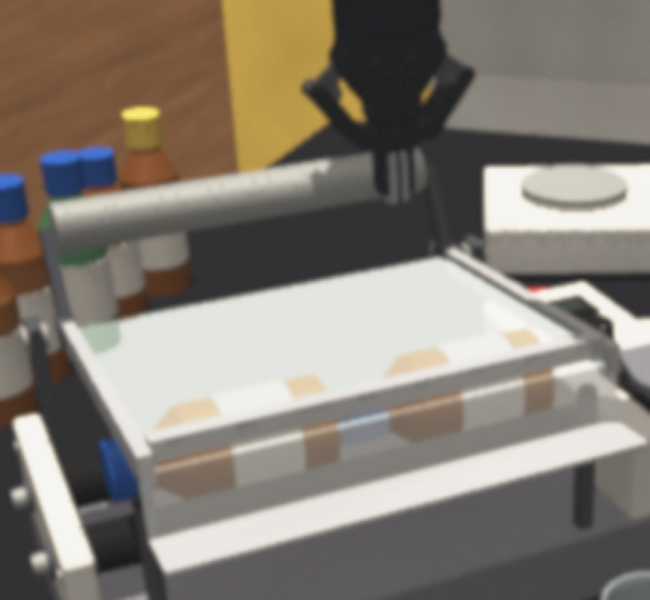

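Emit:
apply_moves(
  targets="1 2 0 0 1; 2 4 0 0 1; 4 6 0 0 1; 6 9 0 0 1; 8 12 0 0 1; 10 14 0 0 1; 12 16 0 0 1; 14 18 0 0 1; 14 18 0 0 1",
)

```text
clock: 10.47
position: [673.4, -159.8, 180.1]
ee_rot: [-0.658, -0.259, 0.659, -0.258]
contact_force: [-2.2, 3.1, 1.2]
gripper_width: 0.1
```

```bash
python3 -c "
from h import *
shift((139,-60,168))
d=get_image('side')
i=d['img'][90:330,140:400,::-1];cv2.imwrite('pics/sf.png',cv2.resize(i,None,fx=2.5,fy=2.5,interpolation=2))"
```

```text
clock 10.4667 pos [ 673.4 -159.8  180.1] mill [133.2 -59.5] F [-2.2  3.1  1.2] target [ 677.  -164.4  168. ] shift [12.1  5.8  0.5] spin needed deg 0.1
```

View pics/sf.png

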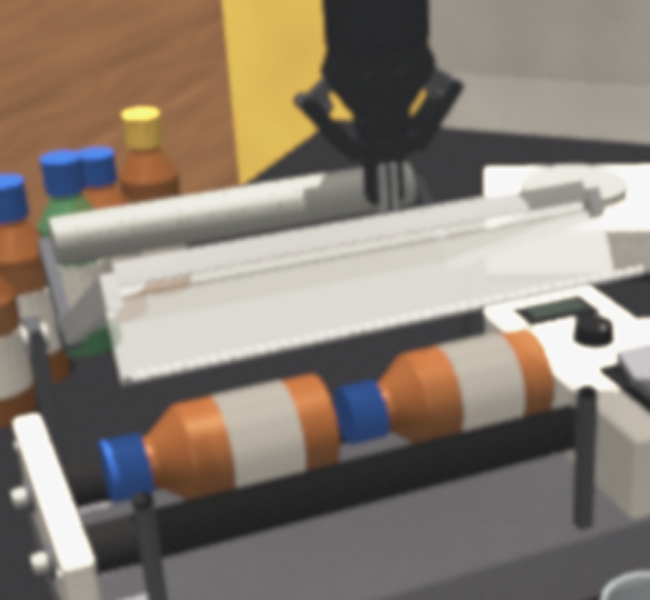

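Emit:
apply_moves(
  targets="2 1 0 0 1; 4 3 0 0 1; 6 5 0 0 1; 8 6 0 0 1; 10 8 0 0 1; 12 9 0 0 1; 14 10 0 0 1; 14 10 0 0 1",
)

```text
clock: 11.18
position: [681.3, -168.5, 164.7]
ee_rot: [-0.658, -0.258, 0.658, -0.258]
contact_force: [0.3, -0.0, 0.0]
gripper_width: 0.1
```

```bash
python3 -c "
from h import *
shift((146,-60,155))
d=get_image('side')
i=d['img'][50:330,140:400,::-1];cv2.imwrite('pics/sg.png',cv2.resize(i,None,fx=2.1,fy=2.1,interpolation=2))"
```

```text
clock 11.1833 pos [ 681.3 -168.5  164.7] mill [144.9 -59.6] F [ 0.3 -0.   0. ] target [ 681.7 -169.6  155. ] shift [9.7 1.1 0.4] spin needed deg 0.1
```

View pics/sg.png

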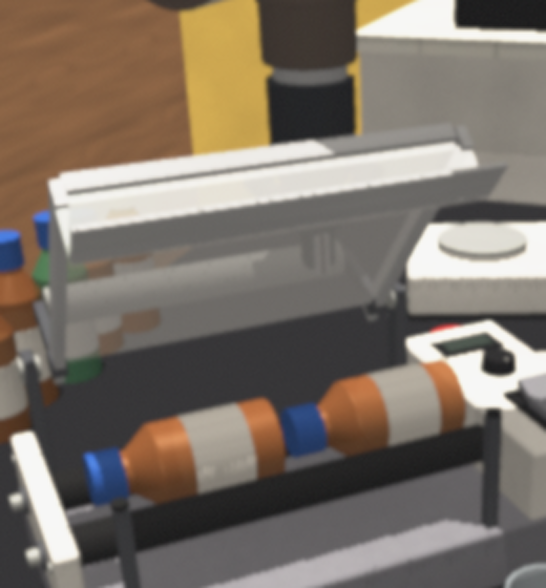

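Emit:
apply_moves(
  targets="-35 0 0 0 1; -75 0 0 0 1; -115 0 0 0 1; -155 0 0 0 1; -190 0 0 0 1; -220 0 20 0 1; -240 0 50 0 1; -240 0 80 0 1; -240 0 110 0 1; -240 0 140 0 1",
)

```text
clock: 12.07
position: [577.9, -264.6, 406.6]
ee_rot: [0.659, 0.257, -0.658, 0.259]
contact_force: [-0.2, -0.8, -0.3]
gripper_width: 0.4
```

```bash
python3 -c "
from h import *
shift((146,-60,155))
d=get_image('side');cv2.imwrite('pics/sh.png',d['img'][:,:,::-1])
d=get_image('top');cv2.imwrite('pics/th.png',d['img'][:,:,::-1])"
```

```text
clock 12.0667 pos [ 577.9 -264.6  406.6] mill [ 145.3 -200.8] F [-0.2 -0.8 -0.3] target [ 681.7 -169.6  155. ] shift [ 2.517e+02  1.000e-01 -1.405e+02] spin needed deg 0.1
```

View pics/sh.png

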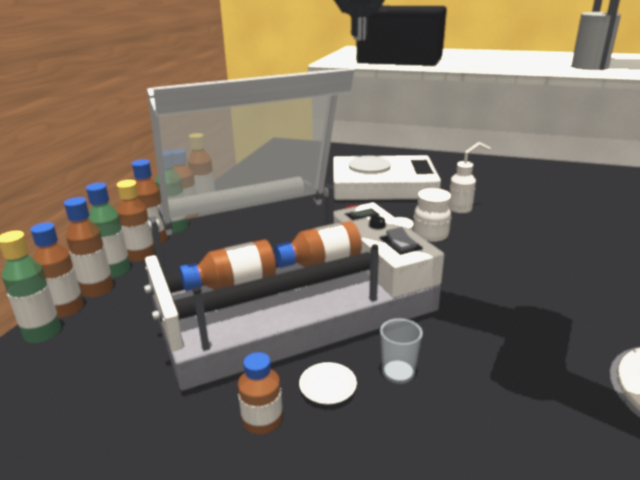

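View pics/th.png

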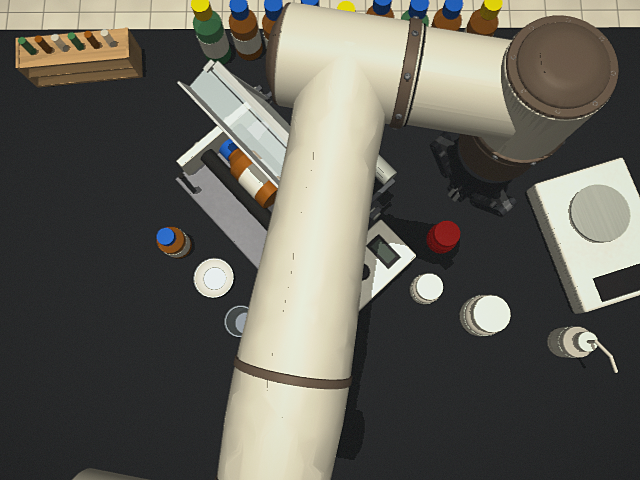

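Emit:
apply_moves(
  targets="0 0 40 0 1; 0 0 60 0 1; 0 0 60 0 1; 0 0 60 0 1; 0 0 60 0 1; 0 0 60 0 1; 0 0 60 0 1; 0 0 60 0 1; 0 0 60 0 1; 0 0 60 0 1",
)

```text
clock: 13.0
position: [534.8, -303.7, 405.5]
ee_rot: [-0.658, -0.258, 0.658, -0.258]
contact_force: [0.1, -0.5, 0.1]
gripper_width: 0.2
```

Run:
```python
from h import *
shift((0,0,0))
d=get_image('side');cv2.imwrite('pics/si.png',cv2.resize(d['img'][40:320,130:450,::-1],None,fx=2.5,fy=2.1,interpolation=2))
o=cv2.imread('pics/sh.png')[:,:,::-1]
print("diff on guard area",np.abs(o[60:220,140:360].astype(int)-d['img'][60:220,140:360]).mean())
for a in(1.0,1.1,1.15,1.2,1.25):
    c,s=np.cos(a),np.sin(a); x,z=-275,-47
    print(a,[proj(d,m2w((105+x*c+z*s,y,180+z*c-x*s))).round(0).tolist() for y in(-103,187)])
```

```text
clock 13.0 pos [ 534.8 -303.7  405.5] mill [ 144.7 -258.9] F [ 0.1 -0.5  0.1] target [626.7 -21.6   0. ] shift [ 405.5 -144.1 -259.3] spin needed deg 0.1
diff on guard area 1.3058806818181818
1.0 [[375.0, 104.0], [169.0, 131.0]]
1.1 [[368.0, 89.0], [163.0, 113.0]]
1.15 [[364.0, 82.0], [161.0, 104.0]]
1.2 [[360.0, 75.0], [158.0, 97.0]]
1.25 [[357.0, 69.0], [155.0, 89.0]]
```

View pics/si.png

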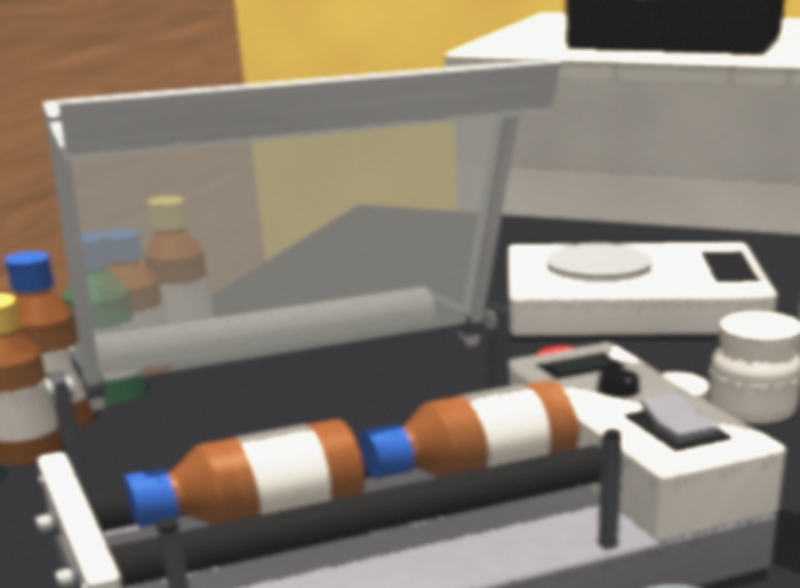

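```bash
python3 -c "
from bench import job;print(job.job_done())"
```

```text
the job is handed in; nothing more can be done
None
```

I switched the mill off and raised the guard, and it now stands open by itself. The job was handed in at about 13 s; no verdict was given.

- **Rocker:** I pressed the raised front end down with the shut fingers until it stopped, at about 18 N upward. The pictures show the front half level and the rear half raised, so it is off.
- **Guard:** I did not push the guard up at its lip. The moves only allow the tool to point straight down, so the fingers could not get under the lip. I pushed the guard's counterweight bar backwards with the fingers instead, at up to about 15 N. The force fell to zero past the balance point, the guard carried itself on, and I lifted the arm away.
- **Last checks:**
  - The lip's position in the side view puts the guard at about 1.24 rad, against its stop at 1.25 rad.
  - Two pictures about 1 s apart show no visible change in it.
  - Both bottles are still on the rollers, and by eye nothing on the bench has moved. I did not measure those distances.
  - The arm is clear of everything, with a force reading near zero.
- **Disagreement:** the reported fingertip height read about 37 mm lower than what the side view and the rocker contact showed. I corrected for that in every move after the rocker press.

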